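# Index the capping table and press the jar's lid

### The arm

A 6-joint arm with a two-finger parallel gripper is mounted at the origin on the work surface. World frame = base frame: x ahead of the robot, y to its left, z up, the work surface at z = 0. Lengths are in m, angles in rad, forces in N, time in s.
With the tool pointing down it reaches from about 0.275 to 0.825 m from the base axis. Payload 4.9 kg.
Tool frame: the origin (TCP) lies midway between the tips of the shut fingers; the grasp point (between the pads) lies 19 mm behind it; z points along the fingers, y is the line along which they close (so a half turn about z gives the same grasp; the last joint's range is limited). The gripper opens to 85 mm and grips with 20 to 120 N. Pads are 22 mm wide; open, the fingers measure 114 mm over their backs; the gripper's body (76 mm by 85 mm) begins 54 mm behind the grasp point. The pads swing forward as they close: fully open they stand 13 mm farther back than shut.
Start: joints at [1.119, 0.326, -0.193, 1.052, 0, 1.437], TCP at [0.172, 0.522, 0.231] pointing down, gripper open.
Joint ranges: [-2.65, 2.65], [-0.97, 1.79], [-1.3, 1.35], [-1.93, 2.1], [-1.47, 1.37], [-3.14, 3.14]. Speed limits (rad/s): [2.57, 2.57, 3.14, 3.14, 3.14, 3.14].

### API

Orientations are given as [roll, pitch, yaw] about the fixed x, y, z axes, in that order (R = Rz(yaw) Ry(pitch) Rx(roll)).
In Python, from station import sense, eyes, job_done gives the robot as it stands.
- The arm moves only by the tool jog_arm, never from a script. Its argument "commands" is a list of rows, each a list of 6 numbers: the shift along the world's x, y, z scaled (see below), then the turn, a rotation vector about the world's x, y, z scaled (see below). A call has 1 to 5 rows; each row is the pose to reach, as a shift and turn from the pose commanded when the call began; what a row does not reach only later rows make up. The controller multiplies each number of a shift by 300 mm and each number of a turn by pi/4 rad. A row lasts 1/12 s, in which the tool goes at most 41.7 mm and 7.16 degrees, less where a joint would pass 70% of its speed; a pose out of reach is approached as far as the arm can. A call with a number of a shift or a turn outside -1 to 1 is refused whole. A call with a gripper value outside its range is refused whole. "grip" is the closure, from 0 (fully open) to 1 (shut), set as the call begins (left out, the last holds). The fingers move at their own pace and stop on an object; "force" is the grip in N (left out, the last holds). Time passes only in rows, so rows that repeat a pose let the fingers close. It gives the time, the measured TCP pose, the force, the opening and the grip force at its end, in the units of the state.
- sense(): the state, without advancing time (a new reading comes with each control period).
- eyes.capture(name): name is "scene" or "side" or "wrist"; returns a dict with "img" (400x640x3 uint8, blue, green, red), "intrinsics" (3x3 intrinsics, pixels), "xyz" and "orientation" of the camera in the world. Camera axes: x right, y down, z forward; pixel columns grow to the right and rows downward; lengths in m; the calibration is good to about 2 mm. A picture is of the moment at which its call begins. There is no depth.
- job_done(): hands the job in; it is judged then, once.
Trained networks look in a picture, given as the dict that the camera call returned (one of the last four; its "shot" number tells which), for a name from the list of things; names that differ only in an ending like _2 or _b are one class to them, and where a whole thing is asked for, a point or a joint stands for the part that bears it (a point fixed in the world has none). Each returns a list of dicts, best first, with "score" (0 to 1); they miss things now and then, are a little off and sometimes report something else, mostly with a low value. They report only what shows in the picture. A call takes as long as a camera call.
- eyes.masks_of(picture, thing): "region" (400x640 bool, what is visible of it).
- eyes.tip_of(picture, thing): "point" ([x, y, z] in m, in world coordinates, good to about 4 mm: a listed point, or the origin of a listed thing).
The state is a dict: "time": time; "joint_pos": joint angles; "dq": joint speeds; "joint_torque": joint torques, N m; "tool_pos": TCP position; "orientation": TCP orientation; "contact_force": force on the tool from outside, world axes, zero at the start; "torque": the same for the moment, N m; "gripper_width": finger opening in m; "grip_force": force on a finger pad.
Only numpy, scipy, OpenCV 4.12 (cv2) and the standard library are available. Lean on these libraries where they do the work, as an engineer would, in place of code of your own. Each camera call takes 0.05 s, during which the arm holds its last target. There are 200 camera calls.

### The job

Bring the squat jar on the capping machine's turntable under the press head: lift the sprung locking plunger (pushing down its thumb lever does this), swing the table round, and let the plunger drop fully home in the notch that puts the jar there. Then press the jar's lid by twisting the spring-return knob on the valve box clockwise to its stop, holding it there for a moment, and letting it spring back. Keep all containers upright in their pockets, and leave the other things on the bench where they are.

Things in the scene. Friction and masses are not known exactly. Their poses are not given: they have to be found in the camera images.
- capper: Bench capping machine, fixed: grey round base 316 mm across with a steel index plate on it (top at 45 mm, three 17 mm notches in its rim); at the far side a steel column with an overhanging press head (arm underside 255 mm, black chuck at 190 mm). Origin: on the turntable's axis, at bench level; +x points from the axis to the column, away from the lever; z up.
- carrier (a joint): Turntable, disc 250 mm across, angle about the capper's z in rad, positive counter-clockwise from above, range -1.15 to 1.15. Notches at -0.873, 0 and +0.873 (play 0.018 each way); starts locked near 0, lever towards the capper's -x. Three pockets on the far side from the lever: 90 mm from the axis, at 0 and 50 degrees either side of +x; floor z 57 mm, 62 mm wide, rim 12 mm.
- plunger (a joint): Lift of the sprung locking plunger in m: 0 = fully home in a notch, 0.010 = its round-nosed 12 mm pin is clear of the index plate, 0.016 = top of travel. Between notches the pin rides on the plate at 0.010. It rides on the turntable, 140 mm from the axis, and is joined to the thumb lever (0.032 m of lift per rad of lever).
- lever (a joint): Angle of the thumb lever on the turntable in rad: 0 = up (plunger home), 0.5 = fully pressed. Its pivot lies 170 mm from the table's axis, at z 96 mm; pushing its outer end down (about 5 to 9 N) lifts the plunger. It springs back.
- lever_pad (a point): Centre of the top of the lever's thumb pad, 222 mm from the table's axis, z 100 mm when up, 25 mm lower when fully pressed. The pad is a plain steel plate 56 mm long (radially) and 58 mm wide, with an upright cheek 20 mm high and 5 mm thick on each side (48 mm between them), open at its outer end. Its x points inward to the table's axis when the lever is up.
- plunger_cap (a point): Top centre of the plunger's black round cap, 34 mm across, 14 mm high; z 116 mm when home.
- station (a point): Point straight under the press head at the height of the pocket floor (z 57 mm), fixed to the capper 90 mm from the turntable's axis on its +x side.
- jar: The squat jar: amber glass, wide white lid, 58 mm across and 85 mm high, standing loose in one of the two outer pockets of the turntable. Origin: centre of its underside.
- bottle_a: Slim-necked bottle in the other outer pocket: 58 mm across, 115 mm high, narrow white cap. Origin: centre of its underside.
- bottle_b: The same kind of slim-necked bottle in the middle pocket. Origin: centre of its underside.
- valve_knob (a joint): Spring-return knob on the valve box, in rad: 0 = at rest, grows clockwise seen from above to its stop at 1.05; at the stop it takes about 0.27 N m. Twisting it lowers the press chuck by 44 mm, to just over the jar's lid.
- knob_grip (a point): On the knob's axis, z 108 mm, 14 mm under the top of its black grip bar, which is 76 mm long (along this point's x), 16 mm wide and 36 mm high. It stands on a grey valve box 130 x 110 mm, 70 mm high, fixed on the bench left or right of the capper; a flat bench scale (no knob) stands on the other side.
- spare_jar: Bystander: a squat jar like the other, standing on the bench. Origin under its centre.
- spare_bottle: Bystander: slim-necked bottle standing on the bench. Origin under its centre.
- spare_bottle2: Bystander: slim-necked bottle standing on the bench. Origin under its centre.
- jug: Bystander: white open jug, 104 mm across, 140 mm high, with a side handle. Origin under its centre.
- lid: Bystander: white lid lying on the bench, 68 mm across, 14 mm high. Origin under its centre.
- spanner: Bystander: steel spanner 180 mm long lying on the bench. Origin under its middle.
- brush: Bystander: bottle brush 220 mm long lying on the bench. Origin under its middle.

How it is judged:
By the outcome, as a careful person would: the job done as asked, in the order asked, and still so for the second after the job is handed in, with the robot touching nothing.
It also fails if it takes over 54 s, if anything falls off the work surface, if the arm or the gripper's body presses on something with over 40 N, if the wrist force passes 120 N, or if a joint passes its speed limit or range.

## Working session

There is one attempt and no reset: what is moved stays moved. The work goes in short steps, Python scripts to look and compute and a tool call to move; the robot and the scene stay as the last step left them, time stands still between calls to the robot, and variables do not carry over. Pictures are saved under pics/ and viewed, at most 10 in all, crops included, and the job is handed in when it is done.

Besides the shell and the picture viewer there is one more tool, called after ">>>" by a JSON object that holds its "op" and its "data". jog_arm: Moves the arm, as the interface text tells. Shifts and turns lie within -1 to 1; 1 stands for 300 mm of shift or pi/4 rad of turn. Its arguments: {"type":"object","properties":{"commands":{"type":"array","items":{"type":"array","items":{"type":"number"}}},"grip":{"type":"number"},"force":{"type":"number"}},"required":["commands"]}

```bash
mkdir -p pics; ls
cat > h.py <<'E'
import numpy as np, cv2
from station import sense, eyes, job_done
from scipy.spatial.transform import Rotation as R
def proj(p,pt):
    Rm=R.from_euler('xyz',p['orientation']).as_matrix()
    c=Rm.T@(np.array(pt)-p['xyz']); k=np.array(p['intrinsics'])@c; return k[:2]/k[2]
def ray(p,uv):
    Rm=R.from_euler('xyz',p['orientation']).as_matrix()
    d=Rm@np.linalg.solve(np.array(p['intrinsics']),[uv[0],uv[1],1]); return np.array(p['xyz']),d/np.linalg.norm(d)
def tri(obs):
    A=np.zeros((3,3));b=np.zeros(3)
    for p,uv in obs:
        o,d=ray(p,uv);M=np.eye(3)-np.outer(d,d);A+=M;b+=M@o
    return np.linalg.solve(A,b)
E
python3 - <<'E'
from h import *
np.set_printoptions(precision=4,suppress=True)
for n in ['scene','side']:
    p=eyes.capture(n); cv2.imwrite(f'pics/{n}0.png',p['img']); print(n,np.array(p['xyz']),np.array(p['orientation']))
    for t in ['capper','lever_pad','plunger_cap','knob_grip','jar','bottle_a','station']:
        try:
            for r in eyes.tip_of(p,t)[:3]: print(t,np.array(r['point']),round(r['score'],2),proj(p,r['point']).round())
        except Exception as e: print(t,e)
s=sense();print(s['time'],s['tool_pos'],s['orientation'])
E
```

```text
pics
scene [0.9396 0.5145 1.1124] [-2.5662 -0.0055  2.5032]
capper [0.6801 0.0398 0.002 ] 0.57 [293. 253.]
lever_pad [0.4544 0.0242 0.1008] 0.56 [349. 195.]
plunger_cap [0.539  0.0364 0.1154] 0.58 [330. 209.]
knob_grip [ 0.4817 -0.3911  0.1057] 0.73 [268. 118.]
jar [0.7332 0.1069 0.0564] 0.78 [290. 272.]
jar [ 0.4811 -0.3937  0.1058] 0.5 [268. 118.]
bottle_a [0.7685 0.0382 0.0591] 0.74 [266. 260.]
bottle_a [0.5411 0.0368 0.1148] 0.62 [329. 210.]
bottle_a [0.3599 0.1429 0.003 ] 0.22 [393. 222.]
station [0.7704 0.0395 0.0532] 0.88 [266. 262.]
station [0.6798 0.0402 0.0027] 0.66 [293. 253.]
side [ 0.0454 -0.6384  0.7149] [-2.2061  0.0001 -0.6809]
capper [ 0.6824  0.0383 -0.0014] 0.61 [343. 209.]
lever_pad [0.4544 0.0271 0.099 ] 0.95 [273. 215.]
plunger_cap [0.5371 0.0349 0.1202] 0.6 [300. 193.]
plunger_cap [ 0.3018 -0.2962 -0.0035] 0.25 [308. 381.]
knob_grip [ 0.4808 -0.3962  0.1065] 0.87 [426. 326.]
jar [0.7346 0.1118 0.0556] 0.67 [340. 174.]
bottle_a [ 0.7417 -0.0339  0.0559] 0.73 [379. 196.]
bottle_a [0.7725 0.0401 0.0556] 0.73 [367. 180.]
bottle_a [ 0.6611 -0.2895  0.004 ] 0.55 [434. 282.]
0.8 [0.1719 0.5225 0.2313] [3.1415 0.     2.8238]
```

View pics/scene0.png

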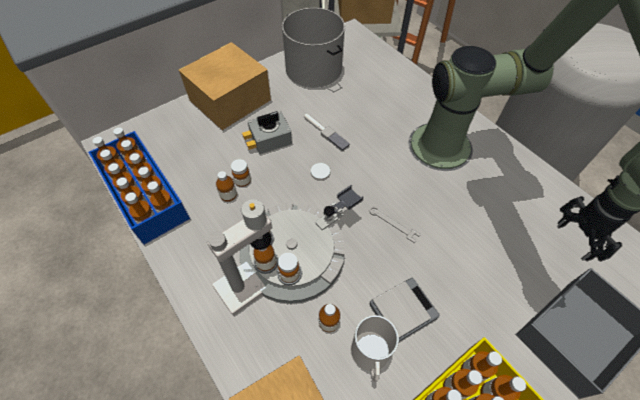

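View pics/side0.png

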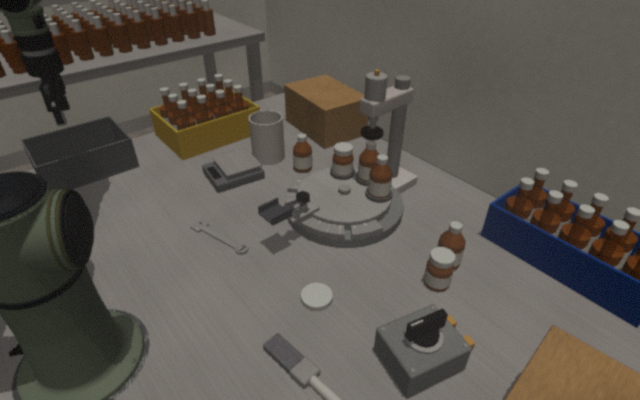

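The scene view shows the jar, with its wide white lid, in the pocket on the robot's left at about (288,267). In the side view it is at (343,160). The lever is at (349,195) in scene and (273,215) in side, and the valve box is on the right with its knob at (268,118) in scene and (426,326) in side. The jar sits at +50°, so the table must go to -0.873 (clockwise).

>>> {"op": "jog_arm", "data": {"commands": [[0.31, -0.55, 0, 0, 0, 0.15], [0.31, -0.55, 0, 0, 0, 0.15], [0.31, -0.55, 0, 0, 0, 0.15], [0.31, -0.55, 0, 0, 0, 0.15], [0.31, -0.55, 0, 0, 0, 0.15]], "grip": 1, "force": 40}}

```text
time: 1.22
tool_pos: [0.2657, 0.3544, 0.2313]
orientation: [-3.14, 0.001, 2.94]
contact_force: [0.7, 0.1, -0.5]
gripper_width: 0.0255
grip_force: 0.0
```

>>> {"op": "jog_arm", "data": {"commands": [[0.31, -0.55, 0, 0, 0, 0.15], [0.31, -0.55, 0, 0, 0, 0.15], [0.31, -0.55, 0, 0, 0, 0.15], [0.31, -0.55, 0, 0, 0, 0.15], [0.31, -0.55, 0, 0, 0, 0.15]]}}

```text
time: 1.63
tool_pos: [0.359, 0.1899, 0.2316]
orientation: [-3.141, 0.001, 3.058]
contact_force: [1.2, 0.2, 0.6]
gripper_width: -0.0004
grip_force: 0.0
```

>>> {"op": "jog_arm", "data": {"commands": [[0.28, -0.55, 0, 0, 0, 0.16], [0.28, -0.55, 0, 0, 0, 0.16], [0.28, -0.55, 0, 0, 0, 0.16], [0.28, -0.55, 0, 0, 0, 0.16], [0.28, -0.55, 0, 0, 0, 0.16]]}}

```text
time: 2.05
tool_pos: [0.4435, 0.0242, 0.2316]
orientation: [-3.14, 0.002, -3.101]
contact_force: [0.0, -0.4, 0.0]
gripper_width: 0.0
grip_force: 0.0
```

Run:
```python
from h import *
np.set_printoptions(precision=4,suppress=True)
s=sense();print(s['time'],s['tool_pos'],s['orientation'],s['joint_pos'],s['contact_force'])
p=eyes.capture('wrist'); cv2.imwrite('pics/w0.png',p['img']); print(np.array(p['xyz']),np.array(p['orientation']))
for n in ['wrist','scene','side']:
    if n!='wrist': p=eyes.capture(n)
    for t in ['lever_pad','plunger_cap','capper','station']:
        for r in eyes.tip_of(p,t)[:1]: print(n,t,np.array(r['point']),round(r['score'],2),proj(p,r['point']).round())
```

```text
2.05 [0.4435 0.0242 0.2316] [-3.1404  0.0017 -3.1008] [-0.1114  0.1283 -0.4504  0.9902 -0.0009 -0.1522] [ 0.005  -0.4391  0.0024]
[0.3653 0.0211 0.3726] [2.8287 0.0011 1.6112]
wrist lever_pad [0.4589 0.0264 0.0983] 0.63 [321. 205.]
wrist capper [ 0.6791  0.0402 -0.0012] 0.95 [324. 326.]
scene lever_pad [0.4567 0.0278 0.1035] 0.84 [349. 196.]
scene plunger_cap [0.538  0.0379 0.1147] 0.44 [330. 210.]
scene capper [0.6796 0.0381 0.0027] 0.74 [292. 252.]
scene station [0.7735 0.0411 0.0562] 0.94 [265. 263.]
side lever_pad [0.4554 0.0319 0.1006] 0.73 [273. 214.]
side plunger_cap [0.5393 0.0307 0.1214] 0.51 [302. 193.]
side station [0.7714 0.0385 0.0611] 0.93 [368. 179.]
```

View pics/w0.png

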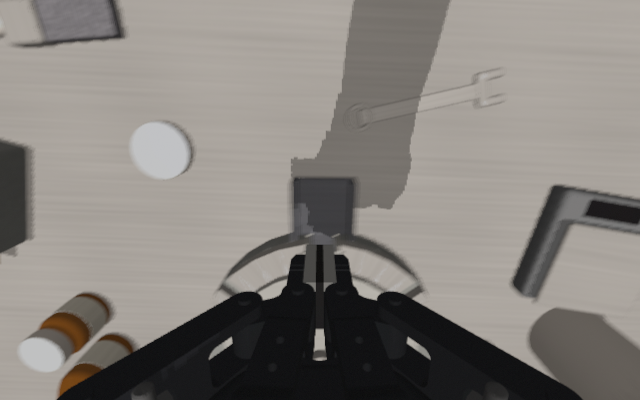

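The wrist view shows the thumb pad at px x 293–355, y 177–240, with the shut fingers just below it at (320,250) in line with its axis. The pad measures (0.457, 0.0275, 0.10), and its 0.224 m radius from the axis matches the text.

>>> {"op": "jog_arm", "data": {"commands": [[0.045, 0.012, -0.13, 0, 0, 0], [0.045, 0.012, -0.26, 0, 0, 0], [0.045, 0.012, -0.36, 0, 0, 0], [0.045, 0.012, -0.4, 0, 0, 0], [0.045, 0.012, -0.4, 0, 0, 0]]}}

```text
time: 3.22
tool_pos: [0.4526, 0.0314, 0.1083]
orientation: [3.141, -0.006, -3.098]
contact_force: [0.2, -0.3, -0.9]
gripper_width: -0.0003
grip_force: 0.0
```

>>> {"op": "jog_arm", "data": {"commands": [[0, 0, -0.03, 0, 0, 0], [0, 0, -0.05, 0, 0, 0], [0, 0, -0.06, 0, 0, 0], [0, 0, -0.06, 0, 0, 0], [0, 0, -0.06, 0, 0, 0]]}}

```text
time: 3.63
tool_pos: [0.4563, 0.031, 0.0943]
orientation: [-3.141, 0.002, -3.098]
contact_force: [-1.0, -0.3, 5.3]
gripper_width: -0.0
grip_force: 2.5
```

Run:
```python
from h import *
s=sense();print(s['time'],s['tool_pos'],s['orientation'],s['contact_force'],s['torque'])
ims=[]
for n,(u,v) in [('scene',(345,200)),('side',(290,205))]:
    p=eyes.capture(n); ims.append(cv2.resize(p['img'][v-60:v+60,u-60:u+60],(400,400)))
cv2.imwrite('pics/press.png',np.hstack(ims))
```

```text
3.6333 [0.456337   0.03098837 0.09426086] [-3.14131147e+00  2.12461392e-03 -3.09811744e+00] [-1.04729975 -0.27449969  5.33756708] [ 0.02543041  0.07647766 -0.05586852]
```

View pics/press.png

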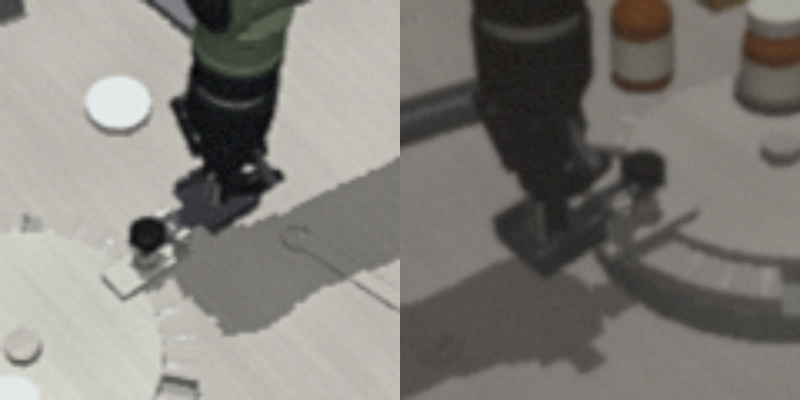

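The fingers sit between the cheeks on the pad, and 5 N shows at 6 mm of press. Next I compute the arc.

Run:
```python
import numpy as np
C=np.array([.680,.039]);r=.223
P=lambda a:C+r*np.array([np.cos(a),np.sin(a)])
a=np.linspace(3.178,2.428,16)
for k in range(0,15,5):
    for i in range(1,6): print(k,((P(a[k+i])-P(a[k]))/.3).round(3),round((a[k+i]-a[k])/(np.pi/4),3))
```

```text
0 [-0.     0.037] -0.064
0 [0.001 0.074] -0.127
0 [0.004 0.111] -0.191
0 [0.009 0.148] -0.255
0 [0.016 0.185] -0.318
5 [0.009 0.036] -0.064
5 [0.019 0.072] -0.127
5 [0.032 0.107] -0.191
5 [0.046 0.141] -0.255
5 [0.062 0.175] -0.318
10 [0.017 0.033] -0.064
10 [0.037 0.065] -0.127
10 [0.057 0.096] -0.191
10 [0.079 0.125] -0.255
10 [0.103 0.154] -0.318
```

>>> {"op": "jog_arm", "data": {"commands": [[0, 0, -0.03, 0, 0, 0], [0, 0, -0.058, 0, 0, 0], [0, 0, -0.058, 0, 0, 0], [0, 0, -0.058, 0, 0, 0]]}}

```text
time: 4.07
tool_pos: [0.4579, 0.0309, 0.0775]
orientation: [-3.141, 0.005, -3.098]
contact_force: [-0.3, -0.0, 8.5]
gripper_width: -0.0001
grip_force: 3.7
```

>>> {"op": "jog_arm", "data": {"commands": [[0, 0.037, 0, 0, 0, -0.064], [0.001, 0.074, 0, 0, 0, -0.127], [0.004, 0.111, 0, 0, 0, -0.191], [0.009, 0.148, 0, 0, 0, -0.255], [0.016, 0.185, 0, 0, 0, -0.318]]}}

```text
time: 4.48
tool_pos: [0.4629, 0.0866, 0.0779]
orientation: [3.141, 0.006, 2.932]
contact_force: [1.7, -1.6, 8.1]
gripper_width: 0.0002
grip_force: 3.6
```

Run:
```python
from h import *
np.set_printoptions(precision=4,suppress=True)
s=sense();print(s['time'],s['tool_pos'],s['contact_force'],s['torque'])
for n in ['scene','side']:
    p=eyes.capture(n)
    for t in ['lever_pad','plunger_cap','jar','bottle_a']:
        for r in eyes.tip_of(p,t)[:3]:
            q=np.array(r['point']);d=q[:2]-[.68,.039]; print(n,t,q,round(r['score'],2),np.hypot(*d).round(3),np.arctan2(d[1],d[0]).round(3))
```

```text
4.4833 [0.4629 0.0866 0.0779] [ 1.7098 -1.6349  8.1194] [-0.3389 -0.3617  0.0253]
scene lever_pad [0.4672 0.082  0.0789] 0.52 0.217 2.942
scene lever_pad [0.7157 0.2674 0.0017] 0.45 0.231 1.416
scene plunger_cap [0.5426 0.073  0.1299] 0.63 0.142 2.899
scene jar [0.7504 0.0935 0.055 ] 0.8 0.089 0.659
scene jar [ 0.7208 -0.0418  0.0555] 0.71 0.091 -1.103
scene bottle_a [0.7679 0.018  0.0571] 0.78 0.09 -0.235
scene bottle_a [ 0.719  -0.0383  0.0535] 0.61 0.087 -1.104
side lever_pad [0.4603 0.085  0.076 ] 0.81 0.224 2.935
side plunger_cap [0.5417 0.0672 0.1321] 0.63 0.141 2.94
side jar [0.7522 0.0929 0.0598] 0.58 0.09 0.641
side jar [0.4665 0.0829 0.0764] 0.19 0.218 2.939
side bottle_a [ 0.7235 -0.0424  0.0563] 0.58 0.092 -1.08
side bottle_a [0.7703 0.0165 0.0563] 0.55 0.093 -0.244
```

>>> {"op": "jog_arm", "data": {"commands": [[0.009, 0.036, 0, 0, 0, -0.064], [0.019, 0.072, 0, 0, 0, -0.127], [0.032, 0.107, 0, 0, 0, -0.191], [0.046, 0.141, 0, 0, 0, -0.255], [0.062, 0.175, 0, 0, 0, -0.318]]}}

```text
time: 5.4
tool_pos: [0.4815, 0.1393, 0.078]
orientation: [3.14, 0.005, 2.683]
contact_force: [0.8, -2.4, 8.5]
gripper_width: -0.0001
grip_force: 3.6
```

>>> {"op": "jog_arm", "data": {"commands": [[0.017, 0.033, 0, 0, 0, -0.064], [0.037, 0.065, 0, 0, 0, -0.127], [0.057, 0.096, 0, 0, 0, -0.191], [0.079, 0.125, 0, 0, 0, -0.255], [0.103, 0.154, 0, 0, 0, -0.318]]}}

```text
time: 5.82
tool_pos: [0.5124, 0.1855, 0.0782]
orientation: [3.139, 0.005, 2.433]
contact_force: [1.4, -2.6, 8.1]
gripper_width: 0.0001
grip_force: 3.5
```

```bash
cat > look.py <<'E'
from h import *
np.set_printoptions(precision=4,suppress=True)
s=sense();print(s['time'],s['tool_pos'],s['orientation'],s['contact_force'],s['torque']); d=s['tool_pos'][:2]-np.array([.68,.039]); print('tool',np.hypot(*d),np.arctan2(d[1],d[0]))
for n in ['scene','side']:
    p=eyes.capture(n)
    for t in ['lever_pad','plunger_cap','jar','bottle_a']:
        for r in eyes.tip_of(p,t)[:3]:
            q=np.array(r['point']);d=q[:2]-[.68,.039]
            if np.hypot(*d)<.24: print(n,t,q,round(r['score'],2),np.hypot(*d).round(3),np.arctan2(d[1],d[0]).round(3))
E
python3 look.py
python3 - <<'E'
import numpy as np
C=np.array([.680,.039]);r=.223
P=lambda a:C+r*np.array([np.cos(a),np.sin(a)])
a0=2.428
for a in np.arange(2.408,2.2,-.02): print(round(a,3),((P(a)-P(a0))/.3).round(3),round((a-a0)/(np.pi/4),3))
E
```

```text
5.8167 [0.5124 0.1855 0.0782] [3.1386 0.0045 2.4331] [ 1.4054 -2.6095  8.1228] [-0.5706 -0.1932  0.0425]
tool 0.22263376202797253 2.423240333650176
scene plunger_cap [0.5744 0.1323 0.1284] 0.42 0.141 2.418
scene jar [0.7687 0.0522 0.0589] 0.76 0.09 0.148
scene bottle_a [ 0.679  -0.0515  0.0564] 0.91 0.091 -1.582
side lever_pad [0.5147 0.1797 0.0763] 0.94 0.217 2.436
side plunger_cap [0.5735 0.1264 0.1321] 0.66 0.138 2.454
side jar [0.7701 0.0522 0.0548] 0.78 0.091 0.145
side jar [ 0.6766  0.0409 -0.0032] 0.64 0.004 2.632
side bottle_a [ 0.6818 -0.0527  0.0579] 0.96 0.092 -1.551
side bottle_a [ 0.7473 -0.0232  0.0545] 0.64 0.092 -0.746
2.408 [0.01  0.011] -0.025
2.388 [0.02  0.022] -0.051
2.368 [0.03  0.033] -0.076
2.348 [0.041 0.043] -0.102
2.328 [0.051 0.054] -0.127
2.308 [0.062 0.064] -0.153
2.288 [0.073 0.074] -0.178
2.268 [0.085 0.083] -0.204
2.248 [0.096 0.093] -0.229
2.228 [0.108 0.102] -0.255
2.208 [0.12  0.111] -0.28
```

>>> {"op": "jog_arm", "data": {"commands": [[0.01, 0.011, 0, 0, 0, -0.025], [0.02, 0.022, 0, 0, 0, -0.051], [0.03, 0.033, 0, 0, 0, -0.076], [0.03, 0.033, 0.02, 0, 0, -0.076], [0.03, 0.033, 0.04, 0, 0, -0.076]]}}

```text
time: 6.73
tool_pos: [0.5193, 0.1957, 0.089]
orientation: [3.14, 0.0, 2.376]
contact_force: [-0.1, -0.6, 0.7]
gripper_width: -0.0001
grip_force: 0.0
```

>>> {"op": "jog_arm", "data": {"commands": [[0.005, 0.005, 0, 0, 0, -0.012], [0.01, 0.01, 0, 0, 0, -0.025], [0.01, 0.01, 0, 0, 0, -0.025]]}}

```text
time: 6.98
tool_pos: [0.522, 0.1983, 0.0878]
orientation: [3.141, 0.0, 2.356]
contact_force: [-0.3, -0.1, 0.1]
gripper_width: -0.0
grip_force: 0.0
```

```bash
python3 look.py
```

```text
6.9833 [0.522  0.1983 0.0878] [3.1413 0.0003 2.356 ] [-0.3147 -0.114   0.0543] [ 0.0292  0.0617 -0.0209]
tool 0.22437209465774668 2.352129739278058
scene lever_pad [0.5212 0.1913 0.0861] 0.87 0.22 2.377
scene plunger_cap [0.579  0.1435 0.1264] 0.59 0.145 2.339
scene jar [0.7682 0.0483 0.0576] 0.96 0.089 0.105
scene jar [ 0.6734 -0.0516  0.0575] 0.68 0.091 -1.644
scene bottle_a [0.5196 0.1855 0.0888] 0.74 0.217 2.401
side plunger_cap [0.5777 0.1339 0.1268] 0.69 0.14 2.394
side jar [0.7725 0.0461 0.0584] 0.72 0.093 0.077
side jar [0.7171 0.2674 0.0002] 0.58 0.231 1.41
side bottle_a [ 0.7451 -0.0264  0.0601] 0.85 0.092 -0.788
side bottle_a [ 0.6747 -0.0558  0.0565] 0.79 0.095 -1.627
```

>>> {"op": "jog_arm", "data": {"commands": [[0.005, 0.005, 0, 0, 0, -0.012], [0.01, 0.01, 0, 0, 0, -0.025], [0.016, 0.016, 0, 0, 0, -0.038], [0.021, 0.021, 0, 0, 0, -0.051], [0.021, 0.021, 0, 0, 0, -0.051]]}}

```text
time: 7.9
tool_pos: [0.5286, 0.2052, 0.0881]
orientation: [3.14, -0.0, 2.316]
contact_force: [0.0, 3.0, 4.1]
gripper_width: -0.0001
grip_force: 2.5
```

>>> {"op": "jog_arm", "data": {"commands": [[0.005, 0.005, 0, 0, 0, -0.012], [0.01, 0.01, 0, 0, 0, -0.025], [0.01, 0.01, 0, 0, 0, -0.025]]}}

```text
time: 8.15
tool_pos: [0.5319, 0.2082, 0.0887]
orientation: [3.14, 0.0, 2.296]
contact_force: [-0.3, 1.7, 6.1]
gripper_width: 0.0
grip_force: 2.9
```

```bash
python3 look.py
```

```text
8.15 [0.5319 0.2082 0.0887] [3.1396 0.0002 2.2964] [-0.3004  1.7231  6.1443] [ 0.2332  0.1013 -0.0055]
tool 0.22491135481563382 2.2898091296882326
scene lever_pad [0.5283 0.1959 0.0923] 0.58 0.218 2.339
scene plunger_cap [0.5843 0.1417 0.1228] 0.58 0.14 2.321
scene plunger_cap [0.7684 0.0415 0.0589] 0.26 0.088 0.028
scene jar [0.7693 0.0404 0.0552] 0.82 0.089 0.016
scene jar [0.7719 0.0402 0.0578] 0.74 0.092 0.013
scene jar [0.5274 0.1949 0.0877] 0.43 0.218 2.345
scene bottle_a [ 0.6692 -0.0465  0.055 ] 0.83 0.086 -1.696
side lever_pad [0.5249 0.1974 0.0905] 0.9 0.222 2.346
side plunger_cap [0.5834 0.1387 0.127 ] 0.6 0.139 2.34
side jar [0.7693 0.0416 0.0562] 0.91 0.089 0.029
side jar [0.68  0.038 0.001] 0.21 0.001 -1.571
side bottle_a [ 0.7418 -0.0291  0.059 ] 0.74 0.092 -0.834
side bottle_a [ 0.67   -0.0569  0.0579] 0.67 0.096 -1.675
```

>>> {"op": "jog_arm", "data": {"commands": [[-0.01, -0.01, 0.02, 0, 0, 0], [-0.01, -0.01, 0.04, 0, 0, 0], [-0.01, -0.01, 0.07, 0, 0, 0], [-0.01, -0.01, 0.2, 0, 0, 0], [-0.01, -0.01, 0.33, 0, 0, 0]]}}

```text
time: 9.07
tool_pos: [0.5256, 0.2035, 0.1865]
orientation: [-3.136, -0.002, 2.296]
contact_force: [1.5, 0.2, 0.3]
gripper_width: -0.0
grip_force: 0.0
```

```bash
python3 look.py
python3 - <<'E'
from h import *
ims=[]
for n,(u,v) in [('scene',(300,230)),('side',(320,190))]:
    p=eyes.capture(n); ims.append(cv2.resize(p['img'][v-75:v+75,u-75:u+75],(400,400)))
cv2.imwrite('pics/locked.png',np.hstack(ims))
E
```

```text
9.0667 [0.5256 0.2035 0.1865] [-3.136  -0.0021  2.2963] [1.4707 0.1906 0.2658] [-0.0268 -0.1025 -0.0118]
tool 0.22559482357617303 2.324298501865144
scene lever_pad [0.5253 0.193  0.1005] 0.86 0.218 2.358
scene plunger_cap [0.5813 0.1433 0.113 ] 0.69 0.144 2.329
scene jar [0.7678 0.0446 0.0575] 0.89 0.088 0.064
scene jar [0.5257 0.1956 0.1032] 0.61 0.22 2.349
scene bottle_a [ 0.6663 -0.0495  0.055 ] 0.81 0.09 -1.724
scene bottle_a [0.7702 0.0405 0.056 ] 0.42 0.09 0.017
side lever_pad [0.5258 0.1997 0.098 ] 0.57 0.223 2.336
side plunger_cap [0.5824 0.1378 0.1207] 0.68 0.139 2.35
side jar [0.7724 0.0426 0.0556] 0.56 0.092 0.039
side jar [0.7697 0.0401 0.0577] 0.41 0.09 0.012
side bottle_a [ 0.6711 -0.0529  0.0602] 0.63 0.092 -1.667
side bottle_a [ 0.7421 -0.0293  0.0571] 0.6 0.092 -0.833
```

View pics/locked.png

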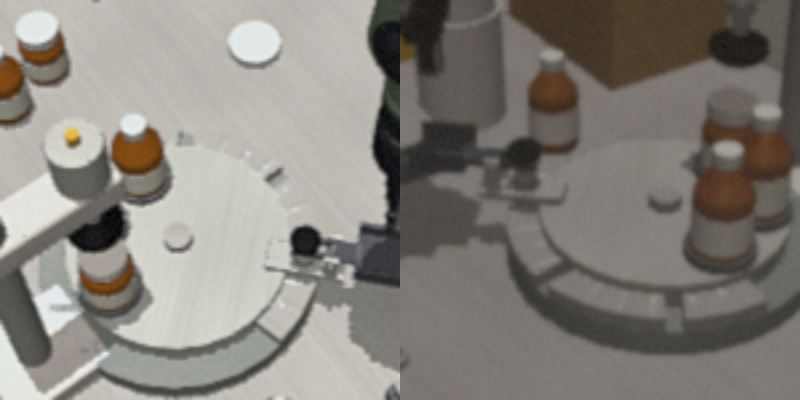

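The plunger is home: the pad is back at z≈0.099 and the cap at ≈0.117. The jar stands under the black chuck in both crops, at scene crop (108,270) and side crop (728,120). All containers are upright. Next is the knob.

>>> {"op": "jog_arm", "data": {"commands": [[0, 0, 0.12, 0, 0, 0], [0, -0.12, 0.22, 0, 0, 0], [-0.05, -0.6, 0.22, 0, 0, 0], [-0.05, -0.6, 0.22, 0, 0, 0], [-0.05, -0.6, 0.22, 0, 0, 0]], "grip": 0}}

```text
time: 10.08
tool_pos: [0.5152, 0.0469, 0.2527]
orientation: [3.141, 0.001, 2.298]
contact_force: [0.7, 0.3, 0.0]
gripper_width: 0.0607
grip_force: 0.0
```

>>> {"op": "jog_arm", "data": {"commands": [[-0.05, -0.68, 0, 0, 0, 0], [-0.05, -0.68, 0, 0, 0, 0], [-0.05, -0.68, 0, 0, 0, 0], [-0.05, -0.68, 0, 0, 0, 0], [-0.05, -0.68, 0, 0, 0, 0]]}}

```text
time: 10.5
tool_pos: [0.4997, -0.1582, 0.2522]
orientation: [-3.141, 0.0, 2.296]
contact_force: [1.3, -0.2, 0.6]
gripper_width: 0.0853
grip_force: 0.0
```

>>> {"op": "jog_arm", "data": {"commands": [[-0.05, -0.68, 0, 0, 0, 0], [-0.05, -0.68, 0, 0, 0, 0], [-0.05, -0.68, 0, 0, 0, 0], [-0.05, -0.68, 0, 0, 0, 0], [-0.05, -0.68, 0, 0, 0, 0], [-0.05, -0.68, 0, 0, 0, 0]]}}

```text
schema error: expected 1 to 5 rows
```

Run:
```python
from h import *
np.set_printoptions(precision=4,suppress=True)
s=sense();print(s['time'],s['tool_pos'],s['orientation'],s['joint_pos'])
for n in ['wrist','scene','side']:
    p=eyes.capture(n); print(n,p['shot'])
    if n=='wrist': cv2.imwrite('pics/w1.png',p['img']); print(p['xyz'],p['orientation'])
    for r in eyes.tip_of(p,'knob_grip')[:2]: print(n,np.array(r['point']),round(r['score'],2),proj(p,r['point']).round())
```

```text
10.5 [ 0.4997 -0.1582  0.2522] [-3.1414  0.      2.2961] [-0.4473  0.265  -0.2231  1.0827 -0.0002  0.3982]
wrist 20
[ 0.4481 -0.0996  0.3933] [2.8305 0.0001 0.7249]
scene 21
scene [ 0.4825 -0.3946  0.1072] 0.82 [267. 117.]
scene [ 0.7282 -0.2679  0.0033] 0.42 [229. 193.]
side 22
side [ 0.4829 -0.397   0.1078] 0.64 [428. 325.]
```

View pics/w1.png

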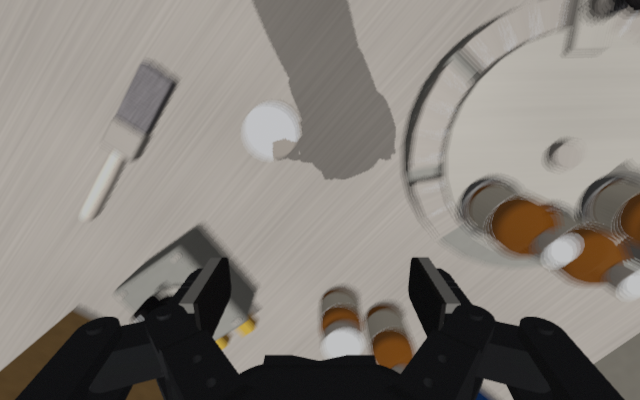

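The wrist view is short of the valve box, which shows at (190,290) and is partly hidden by a finger. The third move was refused for having too many rows. I'll get the bar's yaw from the side picture taken earlier (bar ends ≈(407,331) and (446,313)) with an enlarged crop.

Run:
```python
from h import *
p=eyes.capture('side');q=eyes.capture('scene')
for n,uv in [('a',(409,329)),('b',(446,313))]:
    o,d=ray(p,uv);k=(.122-o[2])/d[2];print(n,(o+k*d).round(4))
a=cv2.resize(p['img'][295:365,390:460],(400,400),interpolation=cv2.INTER_CUBIC)
b=cv2.resize(q['img'][85:155,230:300],(400,400),interpolation=cv2.INTER_CUBIC)
cv2.imwrite('pics/knob.png',np.hstack([a,b]))
```

```text
a [ 0.4426 -0.3884  0.122 ]
b [ 0.5169 -0.4064  0.122 ]
```

View pics/knob.png

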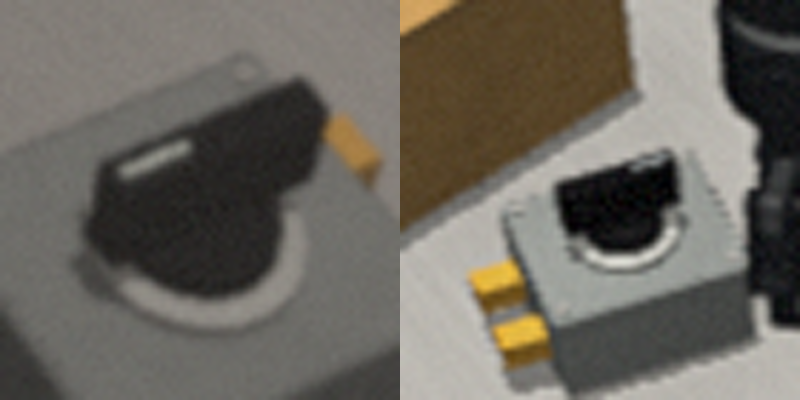

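The crops show the black grip bar running from (100,160) to (310,90) in the side half and from (557,185) to (670,150) in the scene half. I use those top edges, at z=0.122, for the yaw.

Run:
```python
from h import *
p=eyes.capture('side');q=eyes.capture('scene')
def g(p,uv,z=.122):
    o,d=ray(p,uv);return o+(z-o[2])/d[2]*d
for P,A,B in [(p,(408.4,321.8),(442.5,308.7)),(p,(411,325.1),(423.3,320.4)),(q,(257.5,117.4),(277.3,111.3))]:
    a,b=g(P,A),g(P,B);v=b-a;print(a.round(3),b.round(3),np.hypot(*v[:2]).round(3),np.arctan2(v[1],v[0])%np.pi)
# segmentation check: fit bar orientation by min-area rect of dark px mapped at z=.122
for P,(u,v) in [(p,(426,322)),(q,(267,118))]:
    s=P['img'][v-30:v+30,u-30:u+30].max(2)<60
    n,l,st,c=cv2.connectedComponentsWithStats(s.astype(np.uint8));i=1+np.argmax(st[1:,4]);print(st[i],c[i])
```

```text
[ 0.453 -0.378  0.122] [ 0.52  -0.397  0.122] 0.069 2.8690175536124762
[ 0.451 -0.385  0.122] [ 0.475 -0.392  0.122] 0.024 2.8639461188584088
[ 0.516 -0.4    0.122] [ 0.445 -0.385  0.122] 0.072 2.9239351119796235
[  9  18  42  37 902] [30.63303769 37.22949002]
[ 49   0  11  54 319] [55.51097179 22.05642633]
```

Run:
```python
from h import *
p=eyes.capture('scene')
for uv in [(272,101.5),(226,130),(182,103)]:
    o,d=ray(p,uv);print(uv,(o-o[2]/d[2]*d).round(3))
for uv in [(270,73),(225,95)]:
    o,d=ray(p,uv);print('top',[(o+(z-o[2])/d[2]*d).round(3) for z in (.1,.15,.2)])
```

```text
(272, 101.5) [ 0.371 -0.553  0.   ]
(226, 130) [ 0.593 -0.527  0.   ]
(182, 103) [ 0.661 -0.755  0.   ]
top [array([ 0.345, -0.592,  0.1  ]), array([ 0.374, -0.537,  0.15 ]), array([ 0.403, -0.482,  0.2  ])]
top [array([ 0.542, -0.587,  0.1  ]), array([ 0.562, -0.532,  0.15 ]), array([ 0.581, -0.478,  0.2  ])]
```

>>> {"op": "jog_arm", "data": {"commands": [[-0.06, -0.5, 0, 0, 0, 0.5], [-0.06, -0.5, 0, 0, 0, 0.5], [-0.06, -0.5, 0, 0, 0, 0.5], [-0.06, -0.5, 0, 0, 0, 0.5], [-0.06, -0.5, 0, 0, 0, 0.5]]}}

```text
time: 11.47
tool_pos: [0.482, -0.3111, 0.2522]
orientation: [-3.139, 0.002, 2.686]
contact_force: [0.5, -0.3, -0.1]
gripper_width: 0.0855
grip_force: 0.0
```

>>> {"op": "jog_arm", "data": {"commands": [[0, -0.1, 0, 0, 0, 0.12], [0, -0.22, 0, 0, 0, 0.252], [0, -0.28, 0, 0, 0, 0.252], [0, -0.28, 0, 0, 0, 0.252], [0, -0.28, 0, 0, 0, 0.252]]}}

```text
time: 11.88
tool_pos: [0.4824, -0.3896, 0.2518]
orientation: [3.141, -0.001, 2.886]
contact_force: [-0.8, -0.5, -1.3]
gripper_width: 0.0853
grip_force: 0.0
```

Run:
```python
from h import *
p=eyes.capture('wrist'); s=sense();print(s['time'],s['tool_pos'],s['orientation'],s['joint_pos'])
r=eyes.tip_of(p,'knob_grip')[:2];print([(x['point'],x['score'],proj(p,x['point'])) for x in r])
im=p['img'].copy()
for k in (-1,1):
    for m in (-1,1):
        c=np.array([.482,-.395,.122])+k*.038*np.array([np.cos(2.885),np.sin(2.885),0])+m*.008*np.array([-np.sin(2.885),np.cos(2.885),0])
        u=proj(p,c);print(u.round(1));cv2.circle(im,tuple(u.round().astype(int).tolist()),2,(0,0,255),-1)
cv2.imwrite('pics/w2.png',im)
```

```text
11.9333 [ 0.48251509 -0.38875296  0.25201188] [ 3.14051493e+00 -7.06194214e-04  2.88761715e+00] [-7.97530328e-01  4.47146895e-01  4.23567647e-02  1.16716799e+00
  5.57169711e-04 -5.43554765e-01]
[([0.4806, -0.3896, 0.1092], 0.74, array([318.65791778, 185.02883908]))]
[321.9 230. ]
[305.1 230. ]
[322.2 149.8]
[303.9 149.8]
```

View pics/w2.png

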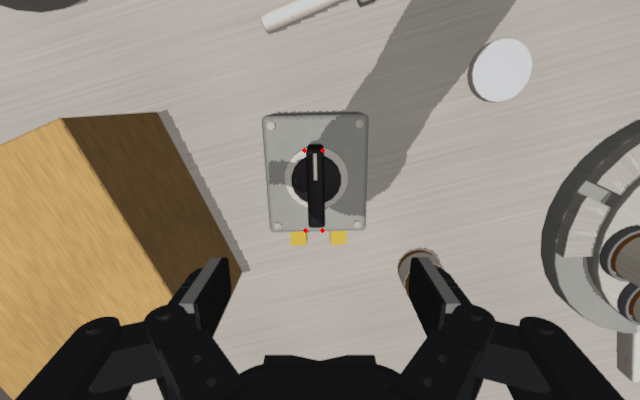

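The bar's outline matches the prediction: px x 308–324, y 145–227, with yaw agreeing within 0.02. It sits about 2 mm right and 3 mm up of the marks, so I correct the axis to (0.4795, -0.3925).

>>> {"op": "jog_arm", "data": {"commands": [[-0.01, -0.013, -0.13, 0, 0, 0], [-0.01, -0.013, -0.26, 0, 0, 0], [-0.01, -0.013, -0.39, 0, 0, 0], [-0.01, -0.013, -0.48, 0, 0, 0], [-0.01, -0.013, -0.53, 0, 0, 0]]}}

```text
time: 12.4
tool_pos: [0.4779, -0.39, 0.0897]
orientation: [3.138, -0.005, 2.889]
contact_force: [-1.1, -0.1, -0.0]
gripper_width: 0.0854
grip_force: 0.0
```

>>> {"op": "jog_arm", "data": {"commands": [[0, 0, 0, 0, 0, 0], [0, 0, 0, 0, 0, 0], [0, 0, 0, 0, 0, 0], [0, 0, 0, 0, 0, 0], [0, 0, 0, 0, 0, 0]], "grip": 1, "force": 80}}

```text
time: 12.82
tool_pos: [0.4804, -0.3945, 0.0953]
orientation: [-3.14, 0.003, 2.888]
contact_force: [-0.2, -0.9, -0.2]
gripper_width: 0.0257
grip_force: 0.0
```

>>> {"op": "jog_arm", "data": {"commands": [[0, 0, 0, 0, 0, 0], [0, 0, 0, 0, 0, 0], [0, 0, 0, 0, 0, 0]]}}

```text
time: 13.07
tool_pos: [0.4807, -0.3931, 0.0953]
orientation: [3.14, 0.003, 2.888]
contact_force: [0.8, 4.4, 7.8]
gripper_width: 0.0147
grip_force: 79.0
```

Run:
```python
from h import *
s=sense();print(s)
```

```text
{'time': 13.0667, 'joint_pos': array([-0.8057264 ,  0.5673363 , -0.17991018,  0.82172142,  0.0027685 ,
       -0.55248343]), 'dq': array([ 0.00058615,  0.00044421,  0.00146325, -0.00014386,  0.00081361,
        0.00068552]), 'joint_torque': array([-2.56024092e+00, -4.99815381e+01,  2.28216612e+01, -1.11992564e+00,
       -1.02246109e+00,  4.96206258e-02]), 'tool_pos': array([ 0.48065102, -0.39311912,  0.09528034]), 'orientation': array([3.14019560e+00, 3.00931876e-03, 2.88835011e+00]), 'contact_force': array([0.78754921, 4.38512385, 7.78253697]), 'torque': array([ 0.91129895, -0.13443898,  0.04217206]), 'grip_force': 79.01036739349365, 'gripper_width': 0.014665157137902389}
```

>>> {"op": "jog_arm", "data": {"commands": [[0, 0, 0, 0, 0, -0.14], [0, 0, 0, 0, 0, -0.28], [0, 0, 0, 0, 0, -0.42], [0, 0, 0, 0, 0, -0.56], [0, 0, 0, 0, 0, -0.7]]}}

```text
time: 13.48
tool_pos: [0.4807, -0.3929, 0.0952]
orientation: [3.139, 0.002, 2.334]
contact_force: [1.4, 5.8, 8.0]
gripper_width: 0.0148
grip_force: 79.1
```

>>> {"op": "jog_arm", "data": {"commands": [[0, 0, 0, 0, 0, -0.14], [0, 0, 0, 0, 0, -0.28], [0, 0, 0, 0, 0, -0.42], [0, 0, 0, 0, 0, -0.52], [0, 0, 0, 0, 0, -0.58]]}}

```text
time: 13.9
tool_pos: [0.4809, -0.3927, 0.0953]
orientation: [3.138, 0.0, 1.881]
contact_force: [2.0, 4.9, 6.3]
gripper_width: 0.0142
grip_force: 79.1
```

Run:
```python
from h import *
s=sense();print(s['time'],s['tool_pos'],s['orientation'],s['contact_force'],s['torque'],s['gripper_width'],s['grip_force'])
```

```text
13.9 [ 0.48092499 -0.39273893  0.09526499] [3.13776306e+00 3.88632536e-05 1.88059565e+00] [1.97210359 4.85689947 6.29303643] [ 1.02004992 -0.25305338  0.28603496] 0.014193927156203243 79.05528545379639
```

>>> {"op": "jog_arm", "data": {"commands": [[0, 0, 0, 0, 0, -0.05], [0, 0, 0, 0, 0, -0.1], [0, 0, 0, 0, 0, -0.1]]}}

```text
time: 14.15
tool_pos: [0.481, -0.3927, 0.0953]
orientation: [3.138, 0.0, 1.809]
contact_force: [0.9, 4.9, 6.9]
gripper_width: 0.0151
grip_force: 89.7
```

Run:
```python
from h import *
s=sense();print(s['time'],s['tool_pos'],s['orientation'],s['contact_force'],s['torque'],s['gripper_width'],s['grip_force'])
```

```text
14.15 [ 0.48098047 -0.39274668  0.095317  ] [3.13821472e+00 1.99554962e-04 1.80924196e+00] [0.86755465 4.86176279 6.8674786 ] [ 0.92736003 -0.04993535  1.95821083] 0.015051716822387762 89.65386439114809
```

The torque jumped from 0.29 to 1.96 N m, so the knob is at its stop. I hold it and check the chuck.

>>> {"op": "jog_arm", "data": {"commands": [[0, 0, 0, 0, 0, 0.01], [0, 0, 0, 0, 0, 0.01], [0, 0, 0, 0, 0, 0.01], [0, 0, 0, 0, 0, 0.01], [0, 0, 0, 0, 0, 0.01]]}}

```text
time: 14.57
tool_pos: [0.481, -0.3927, 0.0953]
orientation: [3.138, 0.0, 1.818]
contact_force: [1.2, 4.6, 7.3]
gripper_width: 0.015
grip_force: 85.9
```

>>> {"op": "jog_arm", "data": {"commands": [[0, 0, 0, 0, 0, 0], [0, 0, 0, 0, 0, 0], [0, 0, 0, 0, 0, 0], [0, 0, 0, 0, 0, 0], [0, 0, 0, 0, 0, 0]]}}

```text
time: 14.98
tool_pos: [0.481, -0.3928, 0.0953]
orientation: [3.138, 0.0, 1.818]
contact_force: [1.8, 4.9, 7.2]
gripper_width: 0.0149
grip_force: 85.9
```

Run:
```python
from h import *
s=sense();print(s['time'],s['orientation'],s['torque'])
ims=[]
for n,(u,v) in [('scene',(270,240)),('side',(365,170))]:
    p=eyes.capture(n); ims.append(cv2.resize(p['img'][v-75:v+75,u-75:u+75],(400,400)))
cv2.imwrite('pics/chuck.png',np.hstack(ims))
```

```text
14.9833 [3.13820097e+00 2.47241186e-04 1.81773301e+00] [ 0.93921261 -0.03710067  1.76907041]
```

View pics/chuck.png

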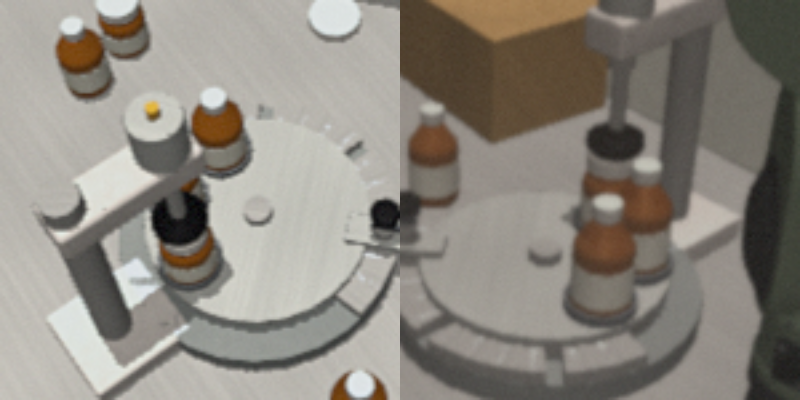

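The chuck is down on the jar's lid at scene crop (180,215) and side crop (615,145), and everything is upright. I now turn the knob back with the grip still on, then release it and rise.

>>> {"op": "jog_arm", "data": {"commands": [[0, 0, 0, 0, 0, 0.14], [0, 0, 0, 0, 0, 0.28], [0, 0, 0, 0, 0, 0.42], [0, 0, 0, 0, 0, 0.56], [0, 0, 0, 0, 0, 0.7]]}}

```text
time: 15.5
tool_pos: [0.4807, -0.3929, 0.0953]
orientation: [3.139, 0.002, 2.368]
contact_force: [0.6, 5.2, 7.5]
gripper_width: 0.0145
grip_force: 79.0
```

>>> {"op": "jog_arm", "data": {"commands": [[0, 0, 0, 0, 0, 0.14], [0, 0, 0, 0, 0, 0.28], [0, 0, 0, 0, 0, 0.42], [0, 0, 0, 0, 0, 0.54], [0, 0, 0, 0, 0, 0.62]]}}

```text
time: 15.92
tool_pos: [0.4806, -0.3931, 0.0953]
orientation: [3.14, 0.003, 2.853]
contact_force: [0.4, 4.7, 6.1]
gripper_width: 0.0146
grip_force: 79.0
```

>>> {"op": "jog_arm", "data": {"commands": [[0, 0, 0, 0, 0, 0], [0, 0, 0, 0, 0, 0], [0, 0, 0, 0, 0, 0], [0, 0, 0, 0, 0, 0], [0, 0, 0, 0, 0, 0]], "grip": 0}}

```text
time: 16.33
tool_pos: [0.4792, -0.394, 0.0933]
orientation: [-3.141, -0.0, 2.847]
contact_force: [0.2, 0.1, 0.8]
gripper_width: 0.0739
grip_force: 0.0
```

>>> {"op": "jog_arm", "data": {"commands": [[0, 0, 0, 0, 0, 0], [0, 0, 0.1, 0, 0, 0], [0, 0, 0.22, 0, 0, 0], [0, 0, 0.36, 0, 0, 0], [0, 0, 0.5, 0, 0, 0]]}}

```text
time: 16.75
tool_pos: [0.4788, -0.3933, 0.2437]
orientation: [3.141, -0.002, 2.848]
contact_force: [1.1, -1.0, -1.5]
gripper_width: 0.0856
grip_force: 0.0
```

>>> {"op": "jog_arm", "data": {"commands": [[0, 0, 0.1, 0, 0, 0], [0, 0, 0.1, 0, 0, 0], [0, 0, 0.1, 0, 0, 0]]}}

```text
time: 17.0
tool_pos: [0.4803, -0.3948, 0.275]
orientation: [-3.139, 0.004, 2.848]
contact_force: [0.4, -0.4, -0.8]
gripper_width: 0.0852
grip_force: 0.0
```

```bash
python3 look.py
python3 - <<'E'
from h import *
a=eyes.capture('side')['img'];b=eyes.capture('wrist')['img']
cv2.imwrite('pics/final.png',np.hstack([cv2.resize(a[80:380,230:530],(400,400)),cv2.resize(b[:,120:520],(400,400))]))
E
```

```text
17.0 [ 0.4803 -0.3948  0.275 ] [-3.1392  0.0042  2.8479] [ 0.4046 -0.3552 -0.7601] [ 0.0099  0.0088 -0.0423]
tool 0.47756685818157546 -2.0023286157406606
scene lever_pad [0.527  0.1978 0.097 ] 0.98 0.221 2.338
scene plunger_cap [0.5845 0.1457 0.1141] 0.52 0.143 2.301
scene jar [0.7696 0.0431 0.0565] 0.59 0.09 0.046
scene bottle_a [ 0.6694 -0.0529  0.0554] 0.56 0.093 -1.686
side lever_pad [0.5279 0.2006 0.0976] 0.85 0.222 2.326
side plunger_cap [0.5829 0.137  0.1179] 0.65 0.138 2.352
side jar [0.7693 0.0424 0.0556] 0.85 0.089 0.038
side bottle_a [ 0.668  -0.0544  0.0578] 0.86 0.094 -1.699
side bottle_a [ 0.7413 -0.0297  0.0538] 0.65 0.092 -0.842
```

View pics/final.png

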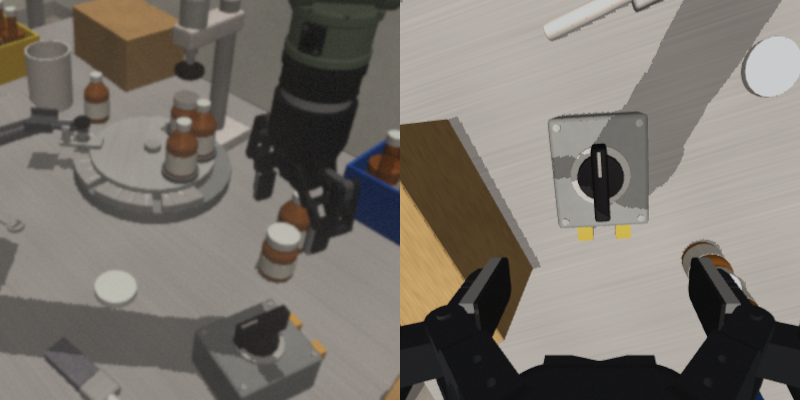

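The final picture shows the chuck back up at (190,70), with the jar at (185,105) below it. The knob bar is back at rest, aligned with its box, at (600,180), and the plunger is home.

```bash
python3 -c "
from station import job_done
print(job_done())"
```

```text
the job is handed in; nothing more can be done
None
```

The job is handed in at about 17 s of the 54 s allowed: the jar is locked under the press head with the plunger home, its lid was pressed by holding the knob at its stop for about a second, and the knob and chuck have sprung back.

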